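# Load the covered sample carousel by cap colour

## Robot

A 7-joint arm with a two-finger parallel gripper is mounted at the origin on the work surface. World frame = base frame: x ahead of the robot, y to its left, z up, the work surface at z = 0. Lengths are in m, angles in rad, forces in N, time in s.
With the tool pointing down it reaches from about 0.4 to 0.875 m from the base axis. Payload 19.3 kg.
Tool frame: the origin (TCP) lies midway between the tips of the shut fingers; the grasp point (between the pads) lies 19 mm behind it; z points along the fingers, y is the line along which they close (so a half turn about z gives the same grasp; the last joint's range is limited). The gripper opens to 85 mm and grips with 20 to 120 N. Pads are 22 mm wide; open, the fingers measure 114 mm over their backs; the gripper's body (76 mm by 85 mm) begins 54 mm behind the grasp point. The pads swing forward as they close: fully open they stand 13 mm farther back than shut.
Start: joints at [-1.353, 0.521, -0.036, 1.599, 0.021, 1.021, -0.113], TCP at [0.177, 0.599, 0.231] pointing down, gripper open.
Joint ranges: [-2.91, 2.91], [-0.3, 2.13], [-1.5, 1.42], [0.17, 2.43], [-1.26, 4.41], [0.16, 1.93], [-2.52, 2.52]. Speed limits (rad/s): [1.89, 1.89, 2.39, 2.39, 3.01, 3.01, 3.01].

## Interface

Orientations are given as [roll, pitch, yaw] about the fixed x, y, z axes, in that order (R = Rz(yaw) Ry(pitch) Rx(roll)).
In Python, from workcell import bot gives the robot as it stands.
- The arm moves only by the tool move_arm, never from a script. Its argument "series" is a list of rows, each a list of 3 entries, a list of its own where there are three numbers: the shift along the tool's x, y, z in cm, then the turn, a rotation vector about the tool's x, y, z in rad, then the opening in per cent of the stroke, from 0 (shut) to 100 (fully open). A call has 1 to 20 rows; each row is the pose to reach, as a shift and turn from the pose commanded when the call began, along the tool's axes at that moment; what a row does not reach only later rows make up. A row lasts 1/12 s, in which the tool goes at most 41.7 mm and 7.16 degrees, less where a joint would pass 70% of its speed; a pose out of reach is approached as far as the arm can. A call with a gripper value outside its range is refused whole. The fingers move at their own pace and stop on an object; "squeeze" is the grip in N (left out, the last holds). Time passes only in rows, so rows that repeat a pose let the fingers close. It gives the time, the measured TCP pose, the force, the opening and the grip force at its end, in the units of the state.
- bot.observe(): the state, without advancing time (a new reading comes with each control period).
- bot.grab_frame(name): name is "scene" or "top"; returns (picture, depth): 480x640x3 uint8, red, green, blue; 480x640 float32, m along the optical axis (not along the pixel's ray), 0 where there is no reading.
- bot.camera_params(name): a dict with "fovy" (degrees; the focal length in pixels is half the picture's height over the tangent of half this angle, whatever the lens; pixels are square), "cx", "cy" (the principal point, pixels), "R" (3x3) and "t" (3): a world point X has camera coordinates R X + t. Camera axes: x right, y down, z forward; pixel columns grow to the right and rows downward; lengths in m; the calibration is good to about 2 mm. A picture is of the moment at which its call begins. camera_params takes no time and is no camera call.
- bot.job_done(): hands the job in; it is judged then, once.
Trained networks look in the newest picture that a camera, given by its name, has taken for a name from the list of things; names that differ only in an ending like _2 or _b are one class to them, and where a whole thing is asked for, a point or a joint stands for the part that bears it (a point fixed in the world has none). Each returns a list of dicts, best first, with "conf" (0 to 1); they miss things now and then, are a little off and sometimes report something else, mostly with a low value. They report only what shows in the picture. A call takes as long as a camera call.
- bot.find_in(camera, thing): "bbox" ([left, top, right, bottom] in pixels, round what is visible of it).
- bot.trace(camera, thing): "mask" (480x640 bool, what is visible of it) and "bbox" ([left, top, right, bottom] in pixels, round what is visible of it).
The state is a dict: "clock": time; "qpos": joint angles; "qd": joint speeds; "joint_efforts": joint torques, N m; "position": TCP position; "tool_rot": TCP orientation; "force": force on the tool from outside, world axes, zero at the start; "moment": the same for the moment, N m; "grip_width": finger opening in m; "finger_force": force on a finger pad.
Only numpy, scipy, OpenCV 4.12 (cv2) and the standard library are available. Lean on these libraries where they do the work, as an engineer would, in place of code of your own. Each camera call takes 0.05 s, during which the arm holds its last target. There are 200 camera calls.

## Task

Put every sample bottle that has a red, blue, yellow or green cap into the carousel bin of its own colour: turn the wheel by its knob until that bin stands at the loading gap, then bring the bottle in from the front, body under the clear guard ring and neck through its slot, and leave it standing upright on the bin's floor. When all are in, turn the black blank sector to the gap to close the carousel. Leave the black-capped bottle and the other things on the bench where they are.

Things in the scene. Friction and masses are not known exactly. Their poses are not given: they have to be found in the camera images.
- stand: Fixed round carousel stand, 260 mm across; origin at table height on the wheel's vertical axis; yaw within 0.25 rad of zero. Its own -x side, towards the robot, has the loading gap. Four 8 mm posts stand 122 mm from the axis on its diagonals. The wheel's deck (bin floor) is 30 mm above the table.
- slot_mouth (a point): Outer end of the slot, 125 mm from the wheel's axis along the stand's -x, 90 mm above the table. A fixed clear guard ring (89 to 125 mm from the axis, underside 86, top 90 mm up) and a metal disc turning with the wheel (53 mm radius, same height) leave a 36 mm round opening where necks go round. The ring has one slot here, 30 mm wide, black-edged, along the stand's x.
- sill (a point): Middle of the top of the fixed aluminium loading sill before the gap: 70 mm wide, top 34 mm above the table (level with the bins' lips), reaching from 119 to 195 mm from the wheel's axis along the stand's -x.
- gap (a point): Point 70 mm from the wheel's axis towards the stand's -x, 34 mm above the table: a bin whose point is under it (in plan) stands squarely at the loading gap.
- carousel (a joint): Angle of the wheel about the vertical, rad, counter-clockwise from above positive, no end stops, read without wrapping; at 0 the red bin stands at the gap. Stays where it is left (friction about 0.06 N m). Six sectors of 60 deg; going round counter-clockwise from above: red, blue, yellow, green, white, blank.
- knob (a point): Centre of the black square hand knob that turns the wheel, 36 x 36 mm and 34 mm tall (99 to 133 mm above the table), on the wheel's axis above the guard; its rotation is the wheel's; its sides face its own x and y.
- blank (a point): The solid black sector of the wheel (a block filling the bin, 40 mm high): point 70 mm from the axis, on the deck level, in the middle of the sector.
- bin_red (a point): Middle of the red bin's floor, 30 mm above the table, 70 mm from the wheel's axis. Floor patch, back and outer lip are red. Open at the top and outward, between two radial dividers 30 mm high, 4 mm thick; hub wall 42 mm and inside of the lip 97 mm from the axis; lip 4 mm high (34 mm above the table).
- bin_blue (a point): Middle of the blue bin's floor, 30 mm above the table, 70 mm from the wheel's axis. Floor patch, back and outer lip are blue. Open at the top and outward, between two radial dividers 30 mm high, 4 mm thick; hub wall 42 mm and inside of the lip 97 mm from the axis; lip 4 mm high (34 mm above the table).
- bin_yellow (a point): Middle of the yellow bin's floor, 30 mm above the table, 70 mm from the wheel's axis. Floor patch, back and outer lip are yellow. Open at the top and outward, between two radial dividers 30 mm high, 4 mm thick; hub wall 42 mm and inside of the lip 97 mm from the axis; lip 4 mm high (34 mm above the table).
- bin_green (a point): Middle of the green bin's floor, 30 mm above the table, 70 mm from the wheel's axis. Floor patch, back and outer lip are green. Open at the top and outward, between two radial dividers 30 mm high, 4 mm thick; hub wall 42 mm and inside of the lip 97 mm from the axis; lip 4 mm high (34 mm above the table).
- bin_white (a point): Middle of the white bin's floor, 30 mm above the table, 70 mm from the wheel's axis. Floor patch, back and outer lip are white. Open at the top and outward, between two radial dividers 30 mm high, 4 mm thick; hub wall 42 mm and inside of the lip 97 mm from the axis; lip 4 mm high (34 mm above the table). No bottle belongs in it.
- bot_red_mid (a point): Centre (43 mm above its foot) of the upright sample bottle with a tall red cap, 86 mm tall in all: amber body 44 mm across up to 34 mm, sloping shoulder to 42 mm, neck 18 mm across, cap 20 mm across from 52 to 86 mm above its foot; about 100 g. z axis is up the bottle. May be absent.
- bot_blue_mid (a point): Centre (43 mm above its foot) of the upright sample bottle with a tall blue cap, 86 mm tall in all: amber body 44 mm across up to 34 mm, sloping shoulder to 42 mm, neck 18 mm across, cap 20 mm across from 52 to 86 mm above its foot; about 100 g. z axis is up the bottle. May be absent.
- bot_yellow_mid (a point): Centre (43 mm above its foot) of the upright sample bottle with a tall yellow cap, 86 mm tall in all: amber body 44 mm across up to 34 mm, sloping shoulder to 42 mm, neck 18 mm across, cap 20 mm across from 52 to 86 mm above its foot; about 100 g. z axis is up the bottle. May be absent.
- bot_green_mid (a point): Centre (43 mm above its foot) of the upright sample bottle with a tall green cap, 86 mm tall in all: amber body 44 mm across up to 34 mm, sloping shoulder to 42 mm, neck 18 mm across, cap 20 mm across from 52 to 86 mm above its foot; about 100 g. z axis is up the bottle. May be absent.
- by_black: Bystander, to be left alone: amber sample bottle with a black cap, same shape as the others, not part of the job; origin at the centre of its underside.
- by_beaker: Bystander, to be left alone: open glass beaker, 68 mm across, 85 mm tall; origin at the centre of its underside.
- by_blue: Bystander, to be left alone: blue box 90 x 60 x 35 mm; origin at the centre of its underside.
- by_wash: Bystander, to be left alone: white wash bottle with orange cap, 60 mm across, 150 mm tall; origin at the centre of its underside.
- by_jar: Bystander, to be left alone: white jar with green lid, 64 mm across, 75 mm tall; origin at the centre of its underside.
- by_weight: Bystander, to be left alone: brass balance weight with a knob, 36 mm across, 55 mm tall; origin at the centre of its underside.

How it is judged:
By the outcome, as a careful person would: the job done as asked, in the order asked, and still so for the second after the job is handed in, with the robot touching nothing.
Of bot_red, bot_blue, bot_yellow, bot_green only 3 to 4 are there at a start; the rules pass over those that are not, and their reading is None.
At some moment in a run one of bot_red, bot_blue, bot_yellow, bot_green may be knocked a few centimetres aside while the robot is not near it.
Once in a run the grip may slacken for a moment while it holds something.
It also fails if it takes over 210 s, if anything falls off the work surface, if the arm or the gripper's body presses on something with over 40 N, if the wrist force passes 120 N, or if a joint passes its speed limit or range.

## Working session

There is one attempt and no reset: what is moved stays moved. The work goes in short steps, Python scripts to look and compute and a tool call to move; the robot and the scene stay as the last step left them, time stands still between calls to the robot, and variables do not carry over. Pictures are saved under pics/ and viewed, at most 14 in all, crops included, and the job is handed in when it is done.

Besides the shell and the picture viewer there is one more tool, called after "Emit:" as name(argument=value, ...) on one line, values as JSON. move_arm: Moves the arm, as the interface text tells. Its arguments: {"type":"object","properties":{"series":{"type":"array"},"squeeze":{"type":"number"}},"required":["series"]}

```bash
ls; mkdir -p pics
python3 - <<'E'
from workcell import bot
import cv2,numpy as np
s=bot.observe(); print(s)
for n in ("scene","top"):
    p,d=bot.grab_frame(n); cv2.imwrite(f"pics/{n}0.png",p[:,:,::-1]); c=bot.camera_params(n); print(n,c)
E
```

```text
pics
{'clock': 0.0, 'qpos': array([-1.35318903,  0.52201943, -0.03636528,  1.5999719 ,  0.02122441,
        1.02112749, -0.11278589]), 'qd': array([ 0.00082011,  0.00014077, -0.0008966 ,  0.00125563, -0.00106819,
       -0.00053962,  0.00234684]), 'joint_efforts': array([-3.89998086e-04, -9.27122855e+01,  1.97960213e+00, -3.69936454e+01,
        1.78050151e-02,  8.21966794e-03,  2.20533155e-05]), 'position': array([0.17733307, 0.59896987, 0.23073488]), 'tool_rot': array([-3.14045545e+00,  8.36245010e-05,  2.85383450e+00]), 'force': array([ 0.64334281, -0.64912718, -0.24784641]), 'moment': array([ 0.00224563, -0.02292579, -0.02091173]), 'finger_force': 0.0, 'grip_width': 0.08540115764937233}
scene {'fovy': 56.18874722231567, 'cx': 323.9004493133763, 'cy': 237.12656584388623, 'R': array([[-0.50720082,  0.86181216, -0.00520881],
       [ 0.64911141,  0.3780307 , -0.66011148],
       [-0.56692301, -0.33819018, -0.75114959]]), 't': array([ 0.29980624, -0.31305572,  1.44955811])}
top {'fovy': 53.86515502760112, 'cx': 325.0157496063427, 'cy': 239.50762463114057, 'R': array([[-0.01144292, -0.99993207, -0.0022188 ],
       [-0.99651827,  0.01158707, -0.08256558],
       [ 0.08258568,  0.00126628, -0.99658316]]), 't': array([0.0117793 , 0.60708436, 1.31252192])}
```

View pics/scene0.png

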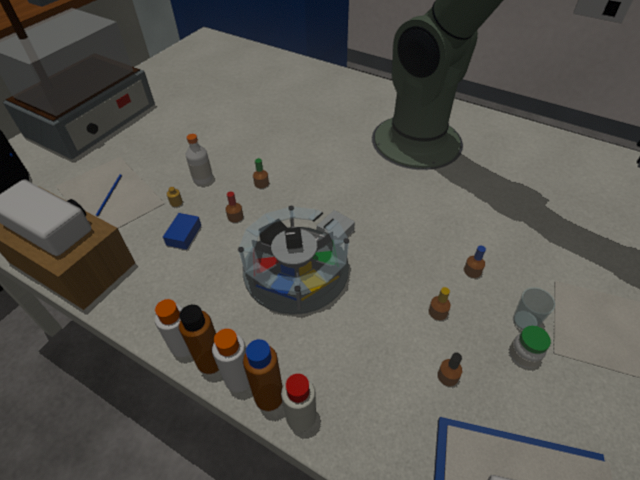

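View pics/top0.png

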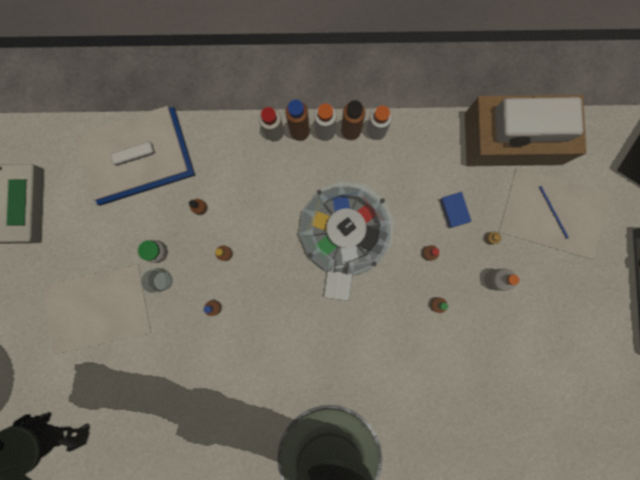

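```bash
cat > h.py <<'E'
from workcell import bot
import cv2,numpy as np
def K(c):
    return 240/np.tan(np.radians(c["fovy"])/2)
def cloud(n,d):
    c=bot.camera_params(n); f=K(c); v,u=np.mgrid[:480,:640]
    P=np.stack([(u-c["cx"])/f*d,(v-c["cy"])/f*d,d],-1)
    return (P-c["t"])@c["R"]
def plane(n,uv,z):
    c=bot.camera_params(n); f=K(c); uv=np.atleast_2d(uv).astype(float)
    r=np.c_[(uv[:,0]-c["cx"])/f,(uv[:,1]-c["cy"])/f,np.ones(len(uv))]@c["R"]
    o=-c["R"].T@c["t"]; return o+r*((z-o[2])/r[:,2])[:,None]
def proj(n,X):
    c=bot.camera_params(n); q=np.atleast_2d(X)@c["R"].T+c["t"]; return q[:,:2]/q[:,2:]*K(c)+[c["cx"],c["cy"]]
def capmask(p,col,box=None):
    hsv=cv2.cvtColor(p,cv2.COLOR_RGB2HSV).astype(int); h,s,v=hsv[...,0],hsv[...,1],hsv[...,2]
    m={"red":((h<5)|(h>174))&(s>150)&(v>90),"blue":(abs(h-112)<14)&(s>120)&(v>60),"yellow":(abs(h-24)<7)&(s>150)&(v>110),"green":(abs(h-65)<20)&(s>90)&(v>50)}[col]
    if box is not None:
        k=np.zeros_like(m); l,t,r,b=[int(x) for x in box]; k[max(t-3,0):b+4,max(l-3,0):r+4]=1; m=m&k
    return m
def bottle(n,col,p,d,xyz):
    R=bot.trace(n,f"bot_{col}_mid")
    for r in R[:2]:
        m=r["mask"]; q=xyz[m&(d>0)]; top=q[q[:,2]>.076]
        cm=capmask(p,col,r["bbox"]); vu=np.argwhere(cm)
        pc=plane(n,vu.mean(0)[::-1],.072)[0] if len(vu) else None
        print(n,col,round(r["conf"],2),np.round(r["bbox"]),"depth-top",len(top),np.round(np.median(top,0),4) if len(top) else None,"zmax",np.round(np.percentile(q[:,2],97),3) if len(q) else 0,"capcol",len(vu),np.round(pc,4) if pc is not None else None)
E
python3 - <<'E'
from h import *
for n in ("top","scene"):
    p,d=bot.grab_frame(n); x=cloud(n,d)
    np.savez(f"{n}.npz",p=p,d=d)
    for c in ("red","blue","yellow","green"): bottle(n,c,p,d,x)
    for t in ("knob","by_black","stand","sill","by_wash","by_jar","by_beaker","by_weight","by_blue"):
        for r in bot.trace(n,t)[:1]:
            q=x[r["mask"]&(d>0)]; print(n,t,round(r["conf"],2),np.round(r["bbox"]),np.round(np.median(q,0),3),"ext",np.round(np.percentile(q,[3,97],axis=0),3).tolist())
p=np.load("top.npz")["p"]; cv2.imwrite("pics/c1.png",cv2.resize(p[170:310,280:410,::-1],None,fx=4.2,fy=4.2,interpolation=cv2.INTER_CUBIC))
E
```

```text
top red 0.61 [424. 244. 438. 261.] depth-top 45 [ 0.5675 -0.2924  0.0857] zmax 0.089 capcol 29 [ 0.5676 -0.2941  0.072 ]
top blue 0.57 [204. 299. 223. 318.] depth-top 44 [0.4194 0.3218 0.0857] zmax 0.088 capcol 23 [0.4189 0.325  0.072 ]
top yellow 0.62 [220. 245. 232. 261.] depth-top 42 [0.5717 0.2906 0.0865] zmax 0.089 capcol 34 [0.573  0.2954 0.072 ]
top green 0.47 [430. 297. 449. 312.] depth-top 43 [ 0.4204 -0.3107  0.0865] zmax 0.089 capcol 34 [ 0.42   -0.3126  0.072 ]
top knob 0.76 [310. 195. 382. 271.] [ 0.63  -0.053  0.035] ext [[0.548, -0.135, 0.026], [0.719, 0.025, 0.132]]
top by_black 0.5 [191. 198. 210. 214.] [0.702 0.358 0.038] ext [[0.686, 0.344, 0.008], [0.724, 0.38, 0.088]]
top stand 0.71 [314. 196. 382. 270.] [ 0.631 -0.053  0.035] ext [[0.551, -0.134, 0.026], [0.719, 0.024, 0.132]]
top sill 0.78 [298. 184. 394. 303.] [ 0.623 -0.049  0.087] ext [[0.465, -0.161, 0.026], [0.741, 0.055, 0.097]]
top by_wash 0.92 [484. 269. 522. 293.] [ 0.49  -0.461  0.099] ext [[0.463, -0.49, 0.009], [0.516, -0.446, 0.152]]
top by_jar 0.94 [137. 241. 166. 266.] [0.577 0.477 0.072] ext [[0
[... 1523 characters left out ...]
.062, 0.109]]
scene sill 0.67 [239. 205. 355. 317.] [ 0.656 -0.036  0.087] ext [[0.482, -0.162, 0.009], [0.755, 0.062, 0.109]]
scene by_wash 0.71 [249. 224. 341. 303.] [ 0.651 -0.043  0.048] ext [[0.538, -0.148, 0.025], [0.744, 0.051, 0.132]]
scene by_jar 0.98 [510. 327. 551. 371.] [0.601 0.484 0.063] ext [[0.564, 0.457, 0.005], [0.615, 0.512, 0.077]]
scene by_beaker 0.84 [514. 286. 555. 331.] [0.501 0.467 0.058] ext [[0.47, 0.439, 0.008], [0.532, 0.497, 0.085]]
scene by_weight 0.49 [168. 186. 181. 208.] [ 0.615 -0.464  0.032] ext [[0.6, -0.482, 0.003], [0.627, -0.455, 0.055]]
scene by_blue 0.76 [164. 217. 201. 250.] [ 0.699 -0.359  0.034] ext [[0.649, -0.398, 0.005], [0.739, -0.332, 0.038]]
```

View pics/c1.png

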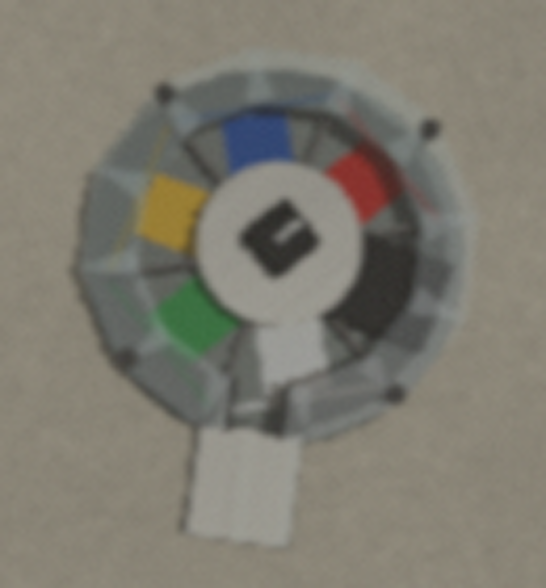

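```bash
cat >> h.py <<'E'
def wrap(a): return (a+np.pi)%(2*np.pi)-np.pi
from scipy.spatial.transform import Rotation as Ro
def go(x,y,z,yaw):
    """tool shift (cm) and turn to a tool-down pose"""
    s=bot.observe(); R=Ro.from_euler("xyz",s["tool_rot"]); G=Ro.from_euler("xyz",[np.pi,0,yaw])
    sh=R.inv().apply(np.array([x,y,z])-s["position"])*100; rv=(R.inv()*G).as_rotvec()
    print("shift",np.round(sh,2).tolist(),"turn",np.round(rv,3).tolist(),"| rows",round(max(np.linalg.norm(sh)/4.17,np.degrees(np.linalg.norm(rv))/7.16),1))
def knobang(p,d,n="top"):
    """knob square yaw mod 90 and centre, from depth"""
    X=cloud(n,d); m=(X[...,2]>.12)&(abs(X[...,0]-.63)<.06)&(abs(X[...,1]+.045)<.06)&(d>0)
    pts=X[m][:,:2]; (c,wh,a)=cv2.minAreaRect((pts*1000).astype(np.float32)); print(n,"knob depth",len(pts),np.round(pts.mean(0),4),"rect",np.round(c,1),np.round(wh,1),round(a,1))
def bins(p,A,yaw,n="top"):
    out=[]
    for i,c in enumerate(("red","blue","yellow","green")):
        box=np.r_[proj(n,[A[0]+.13,A[1]+.13,.03])[0],proj(n,[A[0]-.13,A[1]-.13,.03])[0]]
        if n!="top": continue
        vu=np.argwhere(capmask(p,c,box))
        if len(vu)<20: continue
        q=plane(n,np.median(vu,0)[::-1],.03)[0][:2]-A
        out.append(np.degrees(wrap(np.arctan2(q[1],q[0])-yaw-np.pi-i*np.pi/3))); print(c,len(vu),np.round(np.hypot(*q),3),round(out[-1],1))
    return out
E
python3 - <<'E'
from h import *
for n in ("top","scene"):
    z=np.load(n+".npz"); p,d=z["p"],z["d"]; X=cloud(n,d); knobang(p,d,n)
    m=(d>0)&(X[...,2]>.02)&(np.hypot(X[...,0]-.63,X[...,1]+.045)<.21)
    q=X[m&(X[...,2]>.098)&(X[...,2]<.118)&(np.hypot(X[...,0]-.63,X[...,1]+.045)>.09)]
    lab=[(q[(np.sign(q[:,0]-.63)==a)&(np.sign(q[:,1]+.045)==b)]) for a,b in((1,1),(1,-1),(-1,-1),(-1,1))]
    for l in lab: print(" post",len(l),np.round(np.median(l,0),4) if len(l) else "")
    s=X[m&(abs(X[...,2]-.034)<.008)&(X[...,0]<.52)]; c,wh,a=cv2.minAreaRect((s[:,:2]*1000).astype(np.float32)); print(" sill",len(s),np.round(np.median(s,0),4),np.round(c),np.round(wh),a)
P=np.array([(165,93),(431,129),(397,395),(125,357)])/4.2+[279.6,169.6]
W=plane("top",P,.108); print(np.round(W,4)); C=W.mean(0); print("axis",C)
r=W-C; print("rad",np.hypot(r[:,0],r[:,1])); print("yaw",[round(wrap(np.arctan2(v[1],v[0])-np.radians(a)),3) for v,a in zip(r,(45,-45,-135,135))])
k=np.array([(282,199),(320,241),(277,278),(240,238)])/4.2+[279.6,169.6]; k=plane("top",k,.133); print("knob",k.mean(0),np.degrees(np.arctan2(*(k-k.mean(0))[:,1::-1].T[::1])))
p=np.load("top.npz")["p"]
print(bins(p,C[:2],0.0))
E
```

```text
top knob depth 195 [ 0.633  -0.0534] rect [633.6 -53.7] [35.6 36.1] 38.7
 post 1 [0.6866 0.0414 0.0986]
 post 1 [ 0.7085 -0.1526  0.1001]
 post 1 [ 0.5342 -0.1224  0.0984]
 post 2 [0.5573 0.0425 0.0999]
 sill 654 [ 0.4762 -0.0303  0.0339] [478. -31.] [70. 76.] 81.79341888427734
scene knob depth 241 [ 0.6401 -0.052 ] rect [636.6 -54.5] [38.1 36. ] 38.0
 post 0 
 post 0 
 post 0 
 post 0 
 sill 368 [ 0.4683 -0.0373  0.0335] [482. -31.] [72. 77.] 81.97348022460938
[[ 0.7288  0.0196  0.108 ]
 [ 0.7037 -0.1494  0.108 ]
 [ 0.5348 -0.1244  0.108 ]
 [ 0.5607  0.0466  0.108 ]]
axis [ 0.63198926 -0.05191177  0.108     ]
rad [0.12040812 0.12102691 0.12128032 0.12160175]
yaw [np.float64(-0.149), np.float64(-0.152), np.float64(-0.145), np.float64(-0.159)]
knob [ 0.63164457 -0.0510168   0.133     ] [ -4.07084062 -93.57807594 175.12651275  87.92804   ]
red 103 0.078 129.0
blue 132 0.079 129.4
yellow 145 0.077 126.6
green 169 0.068 127.0
[np.float64(128.9789598068095), np.float64(129.39278390144932), np.float64(126.62473401017645), np.float64(127.01497839086613)]
```

Run:
```python
from h import *
go(.633,-.053,.2,np.radians(38.7))
```

```text
shift [-62.2, -49.61, 3.13] turn [0.0, 0.0, 2.178] | rows 19.1
```

Emit:
move_arm(series=[[[-62.2,-49.6,3.1],[0,0,2.178],60],[[-62.2,-49.6,3.1],[0,0,2.178],60],[[-62.2,-49.6,3.1],[0,0,2.178],60],[[-62.2,-49.6,3.1],[0,0,2.178],60],[[-62.2,-49.6,3.1],[0,0,2.178],60],[[-62.2,-49.6,3.1],[0,0,2.178],60],[[-62.2,-49.6,3.1],[0,0,2.178],60],[[-62.2,-49.6,3.1],[0,0,2.178],60],[[-62.2,-49.6,3.1],[0,0,2.178],60],[[-62.2,-49.6,3.1],[0,0,2.178],60],[[-62.2,-49.6,3.1],[0,0,2.178],60],[[-62.2,-49.6,3.1],[0,0,2.178],60],[[-62.2,-49.6,3.1],[0,0,2.178],60],[[-62.2,-49.6,3.1],[0,0,2.178],60],[[-62.2,-49.6,3.1],[0,0,2.178],60],[[-62.2,-49.6,3.1],[0,0,2.178],60],[[-62.2,-49.6,3.1],[0,0,2.178],60],[[-62.2,-49.6,3.1],[0,0,2.178],60],[[-62.2,-49.6,3.1],[0,0,2.178],60],[[-62.2,-49.6,3.1],[0,0,2.178],60]])

```text
clock: 3.17
position: [0.6351, -0.0601, 0.2001]
tool_rot: [3.138, 0.001, 0.67]
force: [0.0, -0.2, 0.1]
grip_width: 0.0513
finger_force: 0.0
```

Run:
```python
from h import *
go(.633,-.053,.104,np.radians(38.7)); print(bot.observe()["qpos"])
```

```text
shift [0.29, -0.72, 9.6] turn [0.004, 0.001, -0.006] | rows 2.3
[-0.36629281  0.6457393   0.57728696  1.6179398  -0.39754381  0.996491
 -0.56414222]
```

Emit:
move_arm(series=[[[0,0,4],[0,0,0],60],[[0,0,4],[0,0,0],60],[[0,0,4],[0,0,0],60],[[0,0,4],[0,0,0],60]])

```text
clock: 3.5
position: [0.6333, -0.0526, 0.1616]
tool_rot: [3.141, -0.0, 0.676]
force: [-0.4, -0.4, 0.7]
grip_width: 0.0514
finger_force: 0.0
```

Run:
```python
from h import *
go(.633,-.053,.104,np.radians(38.7)); print(bot.observe()["position"])
```

```text
shift [-0.05, 0.01, 5.76] turn [0.0, -0.0, 0.001] | rows 1.4
[ 0.63326877 -0.05260343  0.16157668]
```

Emit:
move_arm(series=[[[0,0,3],[0,0,0],60],[[0,0,5.7],[0,0,0],60],[[0,0,5.7],[0,0,0],60],[[0,0,5.7],[0,0,0],60],[[0,0,5.7],[0,0,0],10],[[0,0,5.7],[0,0,0],10],[[0,0,5.7],[0,0,0],10],[[0,0,5.7],[0,0,0],10],[[0,0,5.7],[0,0,0],10]], squeeze=50)

```text
clock: 4.25
position: [0.6343, -0.0531, 0.1059]
tool_rot: [3.139, -0.003, 0.676]
force: [-0.4, -0.3, 7.0]
grip_width: 0.0352
finger_force: 50.1
```

Emit:
move_arm(series=[[[0,0,0],[0,0,-0.08],10],[[0,0,0],[0,0,-0.16],10],[[0,0,0],[0,0,-0.24],10],[[0,0,0],[0,0,-0.32],10],[[0,0,0],[0,0,-0.4],10],[[0,0,0],[0,0,-0.48],10],[[0,0,0],[0,0,-0.56],10],[[0,0,0],[0,0,-0.64],10],[[0,0,0],[0,0,-0.71],10],[[0,0,0],[0,0,-0.747],10],[[0,0,0],[0,0,-0.747],10],[[0,0,0],[0,0,-0.747],10],[[0,0,0],[0,0,-0.747],10],[[0,0,0],[0,0,-0.747],60],[[0,0,0],[0,0,-0.747],60],[[0,0,0],[0,0,-0.747],60],[[0,0,-4.5],[0,0,-0.747],60],[[0,0,-9],[0,0,-0.747],60],[[0,0,-9],[0,0,-0.747],60],[[0,0,-9],[0,0,-0.747],60]])

```text
clock: 5.92
position: [0.6346, -0.0532, 0.197]
tool_rot: [3.136, -0.001, 1.423]
force: [0.3, -0.3, -0.9]
grip_width: 0.0511
finger_force: 0.0
```

Run:
```python
from h import *
go(.421,-.311,.16,-.148); print(bot.observe()["qpos"])
```

```text
shift [-28.65, -17.34, 3.59] turn [0.004, -0.005, 1.571] | rows 12.6
[-0.23860406  0.59996148  0.350785    1.62014789 -0.2396207   0.95856944
  0.04490609]
```

Emit:
move_arm(series=[[[-28.6,-17.3,0],[0,0,1.57],60],[[-28.6,-17.3,0],[0,0,1.57],60],[[-28.6,-17.3,0],[0,0,1.57],60],[[-28.6,-17.3,0],[0,0,1.57],60],[[-28.6,-17.3,0],[0,0,1.57],60],[[-28.6,-17.3,3.6],[0,0,1.57],60],[[-28.6,-17.3,3.6],[0,0,1.57],60],[[-28.6,-17.3,3.6],[0,0,1.57],60],[[-28.6,-17.3,3.6],[0,0,1.57],60],[[-28.6,-17.3,3.6],[0,0,1.57],60],[[-28.6,-17.3,3.6],[0,0,1.57],60],[[-28.6,-17.3,3.6],[0,0,1.57],60],[[-28.6,-17.3,3.6],[0,0,1.57],60],[[-28.6,-17.3,3.6],[0,0,1.57],60],[[-28.6,-17.3,3.6],[0,0,1.57],60],[[-28.6,-17.3,3.6],[0,0,1.57],60],[[-28.6,-17.3,3.6],[0,0,1.57],60]])

```text
clock: 7.33
position: [0.4197, -0.3102, 0.1573]
tool_rot: [-3.141, -0.0, -0.145]
force: [0.8, 0.8, -1.2]
grip_width: 0.0512
finger_force: 0.0
```

Run:
```python
from h import *
p,d=bot.grab_frame("top"); knobang(p,d); A=np.array([.633,-.053]); print(bins(p,A,-.148))
bottle("top","green",p,d,cloud("top",d))
p,d=bot.grab_frame("scene"); bottle("scene","green",p,d,cloud("scene",d)); cv2.imwrite("pics/s2.png",p[:,:,::-1])
go(.421,-.311,.063,-.148)
```

```text
top knob depth 193 [ 0.633  -0.0534] rect [633.6 -53.6] [35.5 36.3] 81.9
red 126 0.078 180.0
blue 149 0.077 179.0
yellow 145 0.071 178.9
green 211 0.071 -180.0
[np.float64(179.97672542138335), np.float64(179.03068649971107), np.float64(178.91484666907516), np.float64(-179.98261156519428)]
top green 0.38 [429. 296. 446. 306.] depth-top 0 None zmax 0.044 capcol 0 None
scene green 0.9 [251. 158. 266. 190.] depth-top 39 [ 0.4259 -0.3097  0.0839] zmax 0.085 capcol 57 [ 0.4237 -0.3109  0.072 ]
scene green 0.22 [251. 221. 342. 304.] depth-top 1376 [ 0.6485 -0.0441  0.0904] zmax 0.132 capcol 125 [ 0.5737 -0.0227  0.072 ]
shift [0.14, 0.05, 9.44] turn [-0.0, -0.0, 0.001] | rows 2.3
```

View pics/s2.png

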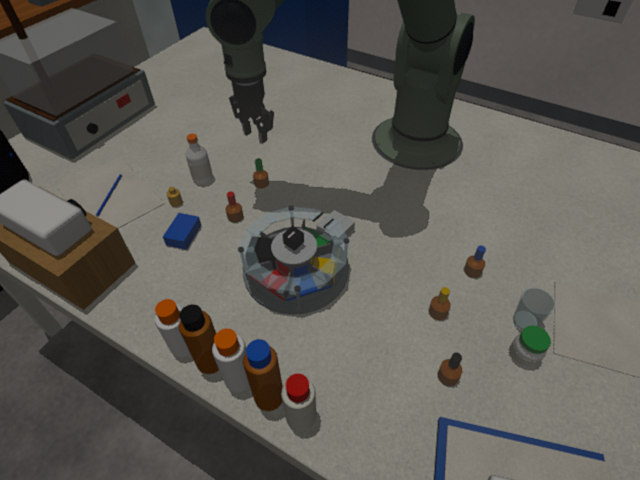

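Emit:
move_arm(series=[[[0.1,0,4],[0,0,0],60],[[0.1,0,8],[0,0,0],60],[[0.1,0,9.4],[0,0,0],60],[[0.1,0,9.4],[0,0,0],60],[[0.1,0,9.4],[0,0,0],60],[[0.1,0,9.4],[0,0,0],5],[[0.1,0,9.4],[0,0,0],5],[[0.1,0,9.4],[0,0,0],5],[[0.1,0,9.4],[0,0,0],5],[[0.1,0,9.4],[0,0,0],5],[[0.1,0,9.4],[0,0,0],5],[[0.1,0,9.4],[0,0,0],5]], squeeze=60)

```text
clock: 8.53
position: [0.4215, -0.3109, 0.0646]
tool_rot: [3.141, -0.002, -0.147]
force: [-0.5, -1.4, 9.3]
grip_width: 0.0178
finger_force: 58.4
```

Run:
```python
from h import *
y=-.148;A=np.array([.633,-.053]); e=-np.array([np.cos(y),np.sin(y)])
B=A+.245*e; C=A+.07*e; print(B,C); go(*B,.105,y); go(*C,.101,y)
```

```text
[ 0.39067835 -0.01687223] [ 0.56376524 -0.04267778]
shift [-7.35, -28.63, -4.08] turn [0.001, -0.002, 0.001] | rows 7.2
shift [10.15, -28.62, -3.64] turn [0.001, -0.002, 0.001] | rows 7.3
```

Emit:
move_arm(series=[[[0,0,-2],[0,0,0],5],[[0,0,-4],[0,0,0],5],[[-1,-3,-4],[0,0,0],5],[[-2,-6,-4],[0,0,0],5],[[-2.5,-9,-4],[0,0,0],5],[[-3.5,-12,-4],[0,0,0],5],[[-4,-15,-4],[0,0,0],5],[[-5,-18,-4],[0,0,0],5],[[-5.5,-21,-4],[0,0,0],5],[[-6,-24,-4],[0,0,0],5],[[-7,-27,-4],[0,0,0],5],[[-7.3,-28.6,-4],[0,0,0],5],[[-7.3,-28.6,-4],[0,0,0],5],[[-7.3,-28.6,-4],[0,0,0],5],[[-7.3,-28.6,-4],[0,0,0],5],[[-7.3,-28.6,-4],[0,0,0],5]])

```text
clock: 9.87
position: [0.3907, -0.0175, 0.1036]
tool_rot: [-3.141, -0.001, -0.149]
force: [-0.2, 0.0, -0.5]
grip_width: 0.018
finger_force: 59.8
```

```bash
cat >> h.py <<'E'
Y=-.148;A=np.array([.633,-.053]); E_=-np.array([np.cos(Y),np.sin(Y)])
def held(pic=None):
    """where the amber body of the held bottle stands, against the TCP"""
    s=bot.observe(); T=s["position"]
    for n in ("scene","top"):
        p,d=bot.grab_frame(n); X=cloud(n,d); D=X-T
        m=(d>0)&(np.hypot(D[...,0],D[...,1])<.045)&(X[...,2]<T[2]-.022)&(X[...,2]>T[2]-.075)&((X[...,2]>.038)|(np.hypot(*(X[...,:2]-A).transpose(2,0,1))>.2))
        hsv=cv2.cvtColor(p,cv2.COLOR_RGB2HSV); m&=(hsv[...,1]>90)&(hsv[...,0]<16)
        q=D[m]; print(n,"body",len(q),"med",np.round(np.median(q,0),4),"lo/hi",np.round(np.percentile(q,[2,98],axis=0),4).tolist() if len(q) else "")
        if pic and n=="scene":
            u,v=proj(n,T)[0].astype(int); cv2.imwrite(pic,cv2.resize(p[max(v-60,0):v+90,max(u-90,0):u+110,::-1],None,fx=4,fy=4,interpolation=cv2.INTER_CUBIC))
    print(T,s["grip_width"],s["finger_force"])
E
python3 - <<'E'
from h import *
held("pics/h1.png"); go(*(A+.07*E_),.1046,Y)
E
```

```text
scene body 225 med [ 0.0138  0.0063 -0.0323] lo/hi [[-0.0101, -0.0178, -0.0591], [0.024, 0.0196, -0.023]]
top body 0 med [nan nan nan] lo/hi 
[ 0.39069474 -0.01754466  0.10357171] 0.01802216244075903 59.84791159629822
shift [17.5, -0.08, -0.11] turn [-0.0, -0.0, -0.001] | rows 4.2
  return _methods._mean(a, axis=axis, dtype=dtype,
  ret = um.true_divide(
```

View pics/h1.png

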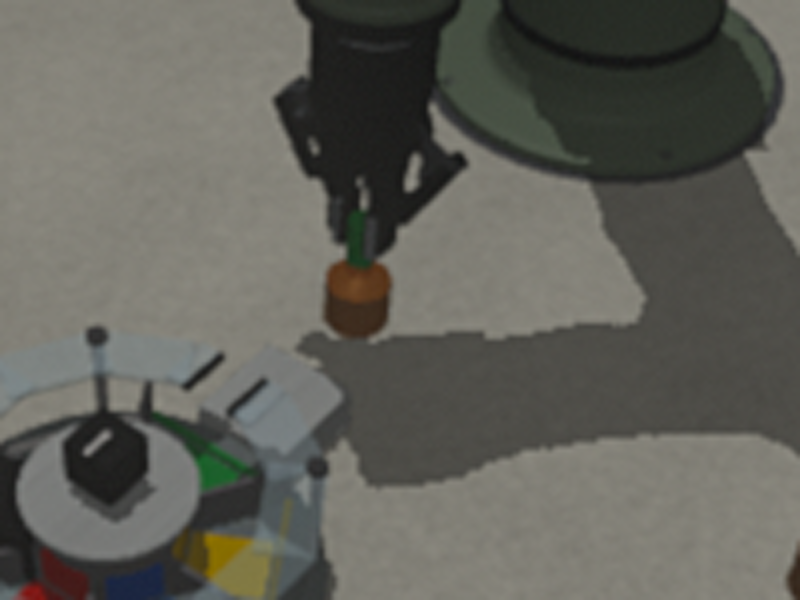

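Emit:
move_arm(series=[[[2.5,0,0],[0,0,0],5],[[5,0,0],[0,0,0],5],[[7.5,0,0],[0,0,0],5],[[9,-0.1,0],[0,0,0],5],[[10.5,-0.1,0],[0,0,0],5],[[12,-0.1,0],[0,0,0],5],[[13.5,-0.1,0],[0,0,0],5],[[15,-0.1,0],[0,0,0],5],[[16.5,-0.1,0],[0,0,0],5],[[17.5,-0.1,0],[0,0,0],5],[[17.5,-0.1,0],[0,0,0],5],[[17.5,-0.1,0],[0,0,0],5],[[17.5,-0.1,0],[0,0,0],5]])

```text
clock: 11.05
position: [0.5629, -0.0419, 0.1032]
tool_rot: [3.141, 0.001, -0.148]
force: [-0.3, 0.4, -1.2]
grip_width: 0.0179
finger_force: 59.8
```

Run:
```python
from h import *
go(*(A+.07*E_),.094,Y)
p,d=bot.grab_frame("scene"); cv2.imwrite("pics/i1.png",cv2.resize(p[180:330,220:420,::-1],None,fx=4,fy=4,interpolation=cv2.INTER_CUBIC))
```

```text
shift [0.09, 0.07, 0.92] turn [0.0, 0.001, -0.0] | rows 0.2
```

View pics/i1.png

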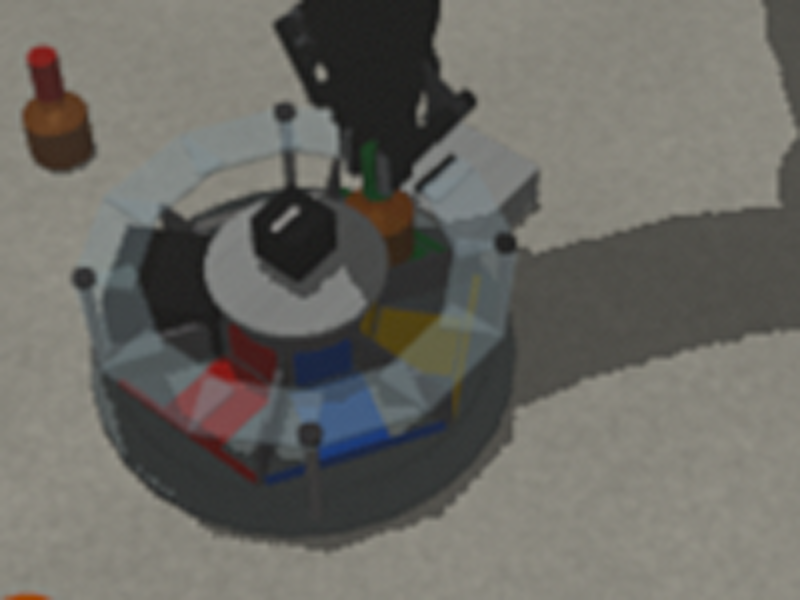

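The green bottle is in the gap with the neck through the slot, body at about (385,215). I'll lower and release it.

Emit:
move_arm(series=[[[0,0,0.5],[0,0,0],5],[[0,0,0.9],[0,0,0],5],[[0,0,0.95],[0,0,0],5],[[0,0,0.95],[0,0,0],5],[[0,0,0.95],[0,0,0],5]])

```text
clock: 11.52
position: [0.5636, -0.0414, 0.0936]
tool_rot: [-3.141, 0.0, -0.147]
force: [0.3, 1.1, -0.9]
grip_width: 0.0178
finger_force: 62.2
```

Emit:
move_arm(series=[[[0,0,0],[0,0,0],30],[[0,0,0],[0,0,0],45],[[0,0,0],[0,0,0],45],[[0,0,0],[0,0,0],45],[[0,0,0],[0,0,0],45],[[0,0,-3],[0,0,0],45],[[0,0,-7],[0,0,0],45],[[0,0,-11],[0,0,0],45],[[0,0,-11],[0,0,0],45],[[0,0,-11],[0,0,0],45],[[0,0,-11],[0,0,0],45]])

```text
clock: 12.43
position: [0.5635, -0.0411, 0.2035]
tool_rot: [-3.141, 0.0, -0.147]
force: [0.0, 0.3, -1.2]
grip_width: 0.0381
finger_force: 0.0
```

```bash
cat >> h.py <<'E'
def look(col=None):
    p,d=bot.grab_frame("top"); X=cloud("top",d); knobang(p,d); print(np.round(bins(p,A,Y),1))
    r=np.hypot(X[...,0]-A[0],X[...,1]-A[1]); m=(d>0)&(r>.054)&(r<.088)&(X[...,2]>.1)&(X[...,2]<.125)
    for i in range(1,(cc:=cv2.connectedComponentsWithStats(m.astype(np.uint8)))[0]):
        q=X[cc[1]==i]
        if len(q)>8:
            c=q.mean(0); print(" cap at r",round(float(np.hypot(*(c[:2]-A))),4),"sector ang",round(float(np.degrees(wrap(np.arctan2(*(c[:2]-A)[::-1])-Y-np.pi))),1),"z",np.round(np.percentile(q[:,2],90),4))
    if col:
        bottle("top",col,p,d,X); p,d=bot.grab_frame("scene"); bottle("scene",col,p,d,cloud("scene",d))
E
python3 - <<'E'
from h import *
look(); go(.633,-.053,.2,np.radians(-8.1)); go(*A,.2,np.radians(81.9))
E
```

```text
top knob depth 1530 [ 0.5919 -0.0375] rect [602.2 -45.2] [ 63.8 118.8] 0.5
red 93 0.082 176.3
blue 70 0.087 179.0
[176.3 179. ]
shift [7.07, 0.15, 0.29] turn [-0.0, 0.001, -0.006] | rows 1.7
shift [7.07, 0.15, 0.29] turn [-0.001, 0.001, -1.576] | rows 12.6
```

Emit:
move_arm(series=[[[3.5,0.1,0.3],[0,0,0],60],[[7.05,0.15,0.3],[0,0,0],60],[[7.05,0.15,0.3],[0,0,0],60],[[7.05,0.15,0.3],[0,0,0],60],[[7.05,0.15,0.3],[0,0,0],60],[[7.05,0.15,4],[0,0,0],60],[[7.05,0.15,8],[0,0,0],60],[[7.05,0.15,9.9],[0,0,0],60],[[7.05,0.15,9.9],[0,0,0],60],[[7.05,0.15,9.9],[0,0,0],60],[[7.05,0.15,9.9],[0,0,0],10],[[7.05,0.15,9.9],[0,0,0],10],[[7.05,0.15,9.9],[0,0,0],10],[[7.05,0.15,9.9],[0,0,0],10],[[7.05,0.15,9.9],[0,0,0],10]], squeeze=50)

```text
clock: 13.73
position: [0.6338, -0.0531, 0.1069]
tool_rot: [-3.141, -0.002, -0.147]
force: [-3.1, 2.1, 8.4]
grip_width: 0.0352
finger_force: 51.1
```

Emit:
move_arm(series=[[[0,0,0],[0,0,-0.08],10],[[0,0,0],[0,0,-0.18],10],[[0,0,0],[0,0,-0.28],10],[[0,0,0],[0,0,-0.38],10],[[0,0,0],[0,0,-0.48],10],[[0,0,0],[0,0,-0.58],10],[[0,0,0],[0,0,-0.68],10],[[0,0,0],[0,0,-0.78],10],[[0,0,0],[0,0,-0.88],10],[[0,0,0],[0,0,-0.98],10],[[0,0,0],[0,0,-1.04],10],[[0,0,0],[0,0,-1.04],10],[[0,0,0],[0,0,-1.04],10],[[0,0,0],[0,0,-1.04],10],[[0,0,0],[0,0,-1.04],60],[[0,0,0],[0,0,-1.04],60],[[0,0,0],[0,0,-1.04],60],[[0,0,-4.5],[0,0,-1.04],60],[[0,0,-9],[0,0,-1.04],60],[[0,0,-9],[0,0,-1.04],60]])

```text
clock: 15.4
position: [0.6355, -0.0543, 0.2012]
tool_rot: [3.136, -0.004, 0.892]
force: [1.6, 0.2, 0.3]
grip_width: 0.0512
finger_force: 0.0
```

Run:
```python
from h import *
go(.575,.291,.16,np.pi+Y); print(bot.observe()["qpos"])
```

```text
shift [23.05, -26.42, 4.06] turn [0.008, 0.004, -2.102] | rows 16.8
[-0.34844381  0.62989878  0.53193493  1.62133686 -0.36718347  0.98387237
 -0.37619629]
```

Emit:
move_arm(series=[[[23,-26.4,2],[0,0,-2.1],60],[[23,-26.4,2],[0,0,-2.1],60],[[23,-26.4,2],[0,0,-2.1],60],[[23,-26.4,2],[0,0,-2.1],60],[[23,-26.4,2],[0,0,-2.1],60],[[23,-26.4,2],[0,0,-2.1],60],[[23,-26.4,2],[0,0,-2.1],60],[[23,-26.4,2],[0,0,-2.1],60],[[23,-26.4,2],[0,0,-2.1],60],[[23,-26.4,2],[0,0,-2.1],60],[[23,-26.4,2],[0,0,-2.1],60],[[23,-26.4,2],[0,0,-2.1],60],[[23,-26.4,2],[0,0,-2.1],60],[[23,-26.4,2],[0,0,-2.1],60],[[23,-26.4,2],[0,0,-2.1],60],[[23,-26.4,2],[0,0,-2.1],60],[[23,-26.4,2],[0,0,-2.1],60],[[23,-26.4,2],[0,0,-2.1],60],[[23,-26.4,2],[0,0,-2.1],60],[[23,-26.4,2],[0,0,-2.1],60]])

```text
clock: 17.07
position: [0.572, 0.2914, 0.1749]
tool_rot: [-3.142, 0.0, 2.989]
force: [0.5, 1.1, 0.1]
grip_width: 0.0512
finger_force: 0.0
```

Run:
```python
from h import *
look("yellow"); go(.575,.292,.063,np.pi+Y)
```

```text
top knob depth 193 [ 0.6329 -0.0532] rect [633.6 -53.5] [35.9 36.2] 50.7
red 147 0.077 -121.0
blue 145 0.071 -121.1
yellow 178 0.07 -122.4
green 47 0.075 -114.1
[-121.  -121.1 -122.4 -114.1]
 cap at r 0.0731 sector ang 59.9 z 0.1178
top yellow 0.6 [299. 183. 398. 304.] depth-top 4335 [ 0.6346 -0.0561  0.09  ] zmax 0.097 capcol 178 [ 0.5617 -0.0395  0.072 ]
top yellow 0.43 [224. 253. 233. 259.] depth-top 5 [0.551  0.2311 0.2721] zmax 0.273 capcol 0 None
scene yellow 0.87 [428. 288. 452. 317.] depth-top 76 [0.5791 0.2909 0.0843] zmax 0.086 capcol 0 None
shift [-0.3, 0.09, 11.18] turn [-0.0, 0.0, -0.002] | rows 2.7
```

Emit:
move_arm(series=[[[-0.2,0,4],[0,0,0],60],[[-0.2,0,8],[0,0,0],60],[[-0.2,0,11.2],[0,0,0],60],[[-0.2,0,11.2],[0,0,0],60],[[-0.2,0,11.2],[0,0,0],60],[[-0.2,0,11.2],[0,0,0],5],[[-0.2,0,11.2],[0,0,0],5],[[-0.2,0,11.2],[0,0,0],5],[[-0.2,0,11.2],[0,0,0],5],[[-0.2,0,11.2],[0,0,0],5],[[-0.2,0,11.2],[0,0,0],5],[[-0.2,0,11.2],[0,0,0],5]], squeeze=60)

```text
clock: 18.27
position: [0.5751, 0.292, 0.0653]
tool_rot: [3.139, 0.003, 2.993]
force: [0.1, 0.5, 7.2]
grip_width: 0.0177
finger_force: 58.6
```

Run:
```python
from h import *
go(*(A+.245*E_),.104,np.pi+Y)
```

```text
shift [13.64, -33.28, -4.0] turn [0.003, 0.003, -0.001] | rows 8.7
```

Emit:
move_arm(series=[[[0,0,-2],[0,0,0],5],[[0,0,-4],[0,0,0],5],[[1.5,-3,-4],[0,0,0],5],[[3,-6,-4],[0,0,0],5],[[4.5,-9,-4],[0,0,0],5],[[6,-12,-4],[0,0,0],5],[[7.5,-15,-4],[0,0,0],5],[[9,-18,-4],[0,0,0],5],[[10,-21,-4],[0,0,0],5],[[11,-24,-4],[0,0,0],5],[[12,-27,-4],[0,0,0],5],[[13,-30,-4],[0,0,0],5],[[13.6,-33.2,-4],[0,0,0],5],[[13.6,-33.2,-4],[0,0,0],5],[[13.6,-33.2,-4],[0,0,0],5],[[13.6,-33.2,-4],[0,0,0],5]])

```text
clock: 19.6
position: [0.3911, -0.0169, 0.1037]
tool_rot: [3.141, 0.002, 2.992]
force: [0.1, 0.6, -0.5]
grip_width: 0.0179
finger_force: 59.1
```

```bash
python3 -W ignore - <<'E'
from h import *
held(); go(*(A+.07*E_),.104,np.pi+Y)
E
```

```text
scene body 237 med [ 0.014   0.0069 -0.0342] lo/hi [[-0.0108, -0.0167, -0.0607], [0.0233, 0.0207, -0.0228]]
top body 0 med [nan nan nan] lo/hi 
[ 0.39107024 -0.01687683  0.10365895] 0.017850635402270824 59.134599566459656
shift [-17.49, -0.07, -0.05] turn [0.0, 0.001, 0.0] | rows 4.2
```

Emit:
move_arm(series=[[[-2.5,0,0],[0,0,0],5],[[-5,0,0],[0,0,0],5],[[-7.5,0,0],[0,0,0],5],[[-9,-0.1,0],[0,0,0],5],[[-10.5,-0.1,0],[0,0,0],5],[[-12,-0.1,0],[0,0,0],5],[[-13.5,-0.1,0],[0,0,0],5],[[-15,-0.1,0],[0,0,0],5],[[-16.5,-0.1,0],[0,0,0],5],[[-17.5,-0.1,0],[0,0,0],5],[[-17.5,-0.1,0],[0,0,0],5],[[-17.5,-0.1,0],[0,0,0],5],[[-17.5,-0.1,0],[0,0,0],5]])

```text
clock: 20.78
position: [0.5625, -0.0433, 0.1027]
tool_rot: [-3.142, -0.001, 2.994]
force: [-0.3, -0.2, -0.7]
grip_width: 0.0178
finger_force: 59.1
```

```bash
python3 -W ignore - <<'E'
from h import *
held(); go(*(A+.07*E_),.0945,np.pi+Y)
E
```

```text
scene body 140 med [ 0.0059  0.0138 -0.0294] lo/hi [[-0.0164, -0.0181, -0.0595], [0.0146, 0.0209, -0.0233]]
top body 0 med [nan nan nan] lo/hi 
[ 0.56245587 -0.04326367  0.10268189] 0.01781545302220254 59.11712408065796
shift [-0.11, 0.1, 0.84] turn [-0.0, -0.0, -0.0] | rows 0.2
```

Emit:
move_arm(series=[[[0,0,0.5],[0,0,0],5],[[0,0,0.9],[0,0,0],5],[[0,0,0.9],[0,0,0],5],[[0,0,0.9],[0,0,0],5],[[0,0,0.9],[0,0,0],5]])

```text
clock: 21.3
position: [0.5635, -0.044, 0.094]
tool_rot: [3.142, 0.001, 2.993]
force: [0.8, -1.0, 6.3]
grip_width: 0.0175
finger_force: 62.3
```

Emit:
move_arm(series=[[[0,0,0],[0,0,0],30],[[0,0,0],[0,0,0],45],[[0,0,0],[0,0,0],45],[[0,0,0],[0,0,0],45],[[0,0,0],[0,0,0],45],[[0,0,-3],[0,0,0],45],[[0,0,-7],[0,0,0],45],[[0,0,-11],[0,0,0],45],[[0,0,-11],[0,0,0],45],[[0,0,-11],[0,0,0],45],[[0,0,-11],[0,0,0],45]])

```text
clock: 22.22
position: [0.5629, -0.0439, 0.2037]
tool_rot: [-3.142, 0.0, 2.993]
force: [0.5, -0.5, 0.1]
grip_width: 0.0382
finger_force: 0.0
```

Run:
```python
from h import *
go(*A,.2,np.radians(50.9)); go(*A,.2,np.radians(140.9)); print(bot.observe()["qpos"])
```

```text
shift [-7.07, 0.14, 0.37] turn [-0.0, 0.0, 2.104] | rows 16.8
shift [-7.07, 0.14, 0.37] turn [-0.0, 0.0, 0.534] | rows 4.3
[ 0.0128459   0.45754602 -0.05460177  1.78969375  0.03097176  0.8951851
  1.36649546]
```

Emit:
move_arm(series=[[[-3.5,0.1,0.3],[0,0,0.12],60],[[-7.05,0.14,0.3],[0,0,0.24],60],[[-7.05,0.14,0.3],[0,0,0.36],60],[[-7.05,0.14,0.3],[0,0,0.48],60],[[-7.05,0.14,0.3],[0,0,0.534],60],[[-7.05,0.14,0.3],[0,0,0.534],60],[[-7.05,0.14,0.3],[0,0,0.534],60],[[-7.05,0.14,0.3],[0,0,0.534],60],[[-7.05,0.14,4],[0,0,0.534],60],[[-7.05,0.14,8],[0,0,0.534],60],[[-7.05,0.14,9.9],[0,0,0.534],60],[[-7.05,0.14,9.9],[0,0,0.534],60],[[-7.05,0.14,9.9],[0,0,0.534],60],[[-7.05,0.14,9.9],[0,0,0.534],10],[[-7.05,0.14,9.9],[0,0,0.534],10],[[-7.05,0.14,9.9],[0,0,0.534],10],[[-7.05,0.14,9.9],[0,0,0.534],10],[[-7.05,0.14,9.9],[0,0,0.534],10]], squeeze=50)

```text
clock: 23.72
position: [0.6341, -0.0531, 0.1068]
tool_rot: [3.14, 0.002, 2.459]
force: [-0.7, 0.8, 8.7]
grip_width: 0.0351
finger_force: 51.7
```

Emit:
move_arm(series=[[[0,0,0],[0,0,-0.08],10],[[0,0,0],[0,0,-0.18],10],[[0,0,0],[0,0,-0.28],10],[[0,0,0],[0,0,-0.38],10],[[0,0,0],[0,0,-0.48],10],[[0,0,0],[0,0,-0.58],10],[[0,0,0],[0,0,-0.68],10],[[0,0,0],[0,0,-0.78],10],[[0,0,0],[0,0,-0.88],10],[[0,0,0],[0,0,-0.98],10],[[0,0,0],[0,0,-1.06],10],[[0,0,0],[0,0,-1.06],10],[[0,0,0],[0,0,-1.06],10],[[0,0,0],[0,0,-1.06],10],[[0,0,0],[0,0,-1.06],60],[[0,0,0],[0,0,-1.06],60],[[0,0,0],[0,0,-1.06],60],[[0,0,-4.5],[0,0,-1.06],60],[[0,0,-9],[0,0,-1.06],60],[[0,0,-9],[0,0,-1.06],60]])

```text
clock: 25.38
position: [0.6354, -0.053, 0.2014]
tool_rot: [-3.138, 0.007, -2.765]
force: [0.4, 0.4, 0.8]
grip_width: 0.0514
finger_force: 0.0
```

Run:
```python
from h import *
go(.422,.3215,.18,np.pi+Y); print(bot.observe()["qpos"])
```

```text
shift [6.07, 42.69, 1.97] turn [-0.001, 0.008, 0.525] | rows 10.4
[ 0.14197675  0.57534816 -0.22859883  1.59322599  0.14959526  0.9824836
  1.81451359]
```

Emit:
move_arm(series=[[[6,42.7,2],[0,0,0.525],60],[[6,42.7,2],[0,0,0.525],60],[[6,42.7,2],[0,0,0.525],60],[[6,42.7,2],[0,0,0.525],60],[[6,42.7,2],[0,0,0.525],60],[[6,42.7,2],[0,0,0.525],60],[[6,42.7,2],[0,0,0.525],60],[[6,42.7,2],[0,0,0.525],60],[[6,42.7,2],[0,0,0.525],60],[[6,42.7,2],[0,0,0.525],60],[[6,42.7,2],[0,0,0.525],60],[[6,42.7,2],[0,0,0.525],60],[[6,42.7,2],[0,0,0.525],60],[[6,42.7,2],[0,0,0.525],60],[[6,42.7,2],[0,0,0.525],60],[[6,42.7,2],[0,0,0.525],60]])

```text
clock: 26.72
position: [0.4206, 0.3209, 0.1749]
tool_rot: [-3.141, 0.0, 2.992]
force: [0.3, 0.1, 0.0]
grip_width: 0.0512
finger_force: 0.0
```

Run:
```python
from h import *
look("blue"); go(.422,.3215,.063,np.pi+Y)
```

```text
top knob depth 193 [ 0.6329 -0.0534] rect [633.6 -53.6] [35.9 36.6] 21.3
red 148 0.071 -61.1
blue 181 0.071 -60.0
yellow 51 0.076 -51.1
green 44 0.085 -54.4
[-61.1 -60.  -51.1 -54.4]
 cap at r 0.0734 sector ang 119.9 z 0.1182
 cap at r 0.0743 sector ang 61.7 z 0.1175
top blue 0.59 [204. 301. 226. 316.] depth-top 20 [0.4249 0.3177 0.0863] zmax 0.09 capcol 0 None
scene blue 0.9 [465. 247. 486. 282.] depth-top 65 [0.4262 0.3213 0.0845] zmax 0.086 capcol 76 [0.4213 0.323  0.072 ]
shift [-0.17, 0.03, 11.18] turn [-0.0, 0.0, -0.001] | rows 2.7
```

Wheel on the blue bin, blue bottle unmoved. Grasp.

Emit:
move_arm(series=[[[-0.1,0,4],[0,0,0],60],[[-0.1,0,8],[0,0,0],60],[[-0.1,0,11.2],[0,0,0],60],[[-0.1,0,11.2],[0,0,0],60],[[-0.1,0,11.2],[0,0,0],60],[[-0.1,0,11.2],[0,0,0],5],[[-0.1,0,11.2],[0,0,0],5],[[-0.1,0,11.2],[0,0,0],5],[[-0.1,0,11.2],[0,0,0],5],[[-0.1,0,11.2],[0,0,0],5],[[-0.1,0,11.2],[0,0,0],5],[[-0.1,0,11.2],[0,0,0],5]], squeeze=60)

```text
clock: 27.92
position: [0.422, 0.3227, 0.0649]
tool_rot: [3.139, 0.002, 2.994]
force: [-0.5, 0.8, 11.5]
grip_width: 0.018
finger_force: 58.5
```

Run:
```python
from h import *
go(*(A+.245*E_),.104,np.pi+Y)
```

```text
shift [-1.92, -34.03, -4.0] turn [0.003, 0.002, 0.0] | rows 8.2
```

Emit:
move_arm(series=[[[0,0,-2],[0,0,0],5],[[0,0,-4],[0,0,0],5],[[0,-3,-4],[0,0,0],5],[[0,-6,-4],[0,0,0],5],[[-0.5,-9,-4],[0,0,0],5],[[-0.5,-12,-4],[0,0,0],5],[[-1,-15,-4],[0,0,0],5],[[-1,-18,-4],[0,0,0],5],[[-1,-21,-4],[0,0,0],5],[[-1.5,-24,-4],[0,0,0],5],[[-1.5,-27,-4],[0,0,0],5],[[-1.9,-30,-4],[0,0,0],5],[[-1.9,-32.5,-4],[0,0,0],5],[[-1.9,-34,-4],[0,0,0],5],[[-1.9,-34,-4],[0,0,0],5],[[-1.9,-34,-4],[0,0,0],5],[[-1.9,-34,-4],[0,0,0],5]])

```text
clock: 29.33
position: [0.3903, -0.0169, 0.1035]
tool_rot: [3.141, 0.002, 2.994]
force: [-1.4, 0.6, -1.2]
grip_width: 0.0174
finger_force: 59.2
```

```bash
python3 -W ignore - <<'E'
from h import *
held(); go(*(A+.07*E_),.104,np.pi+Y)
E
```

```text
scene body 228 med [ 0.0133  0.0073 -0.0336] lo/hi [[-0.0117, -0.016, -0.0611], [0.0231, 0.0204, -0.0234]]
top body 0 med [nan nan nan] lo/hi 
[ 0.39026741 -0.01685812  0.10348297] 0.017437087890477203 59.170315861701965
shift [-17.56, -0.05, -0.07] turn [0.0, 0.001, 0.001] | rows 4.2
```

Emit:
move_arm(series=[[[-2.5,0,0],[0,0,0],5],[[-5,0,0],[0,0,0],5],[[-7.5,0,0],[0,0,0],5],[[-9,0,0],[0,0,0],5],[[-10.5,0,0],[0,0,0],5],[[-12,0,0],[0,0,0],5],[[-13.5,0,0],[0,0,0],5],[[-15,0,0],[0,0,0],5],[[-16.5,0,0],[0,0,0],5],[[-17.5,0,0],[0,0,0],5],[[-17.5,0,0],[0,0,0],5],[[-17.5,0,0],[0,0,0],5],[[-17.5,0,0],[0,0,0],5]])

```text
clock: 30.52
position: [0.562, -0.0425, 0.1027]
tool_rot: [-3.142, -0.001, 2.995]
force: [0.3, 0.3, -2.0]
grip_width: 0.0181
finger_force: 59.2
```

```bash
python3 -W ignore - <<'E'
from h import *
held(); go(*(A+.07*E_),.0945,np.pi+Y)
E
```

```text
scene body 157 med [ 0.0048  0.0128 -0.0295] lo/hi [[-0.0182, -0.0183, -0.0575], [0.0144, 0.0206, -0.0229]]
top body 0 med [nan nan nan] lo/hi 
[ 0.56202702 -0.04252327  0.1026593 ] 0.018133248499306667 59.17114198207855
shift [-0.16, 0.04, 0.84] turn [-0.0, -0.0, 0.001] | rows 0.2
```

Emit:
move_arm(series=[[[0,0,0.5],[0,0,0],5],[[0,0,0.9],[0,0,0],5],[[0,0,0.9],[0,0,0],5],[[0,0,0.9],[0,0,0],5],[[0,0,0.9],[0,0,0],5]])

```text
clock: 31.03
position: [0.5631, -0.0431, 0.0938]
tool_rot: [3.141, 0.001, 2.994]
force: [1.3, -0.0, 1.0]
grip_width: 0.018
finger_force: 62.1
```

Emit:
move_arm(series=[[[0,0,0],[0,0,0],30],[[0,0,0],[0,0,0],45],[[0,0,0],[0,0,0],45],[[0,0,0],[0,0,0],45],[[0,0,0],[0,0,0],45],[[0,0,-3],[0,0,0],45],[[0,0,-7],[0,0,0],45],[[0,0,-11],[0,0,0],45],[[0,0,-11],[0,0,0],45],[[0,0,-11],[0,0,0],45],[[0,0,-11],[0,0,0],45]])

```text
clock: 31.95
position: [0.5625, -0.0432, 0.2037]
tool_rot: [-3.141, -0.0, 2.994]
force: [-1.1, 0.0, -0.4]
grip_width: 0.0382
finger_force: 0.0
```

Run:
```python
from h import *
go(*A,.2,np.radians(111.3))
```

```text
shift [-7.12, 0.07, 0.37] turn [-0.0, 0.0, 1.051] | rows 8.4
```

Emit:
move_arm(series=[[[-3.5,0.1,0.3],[0,0,0.12],60],[[-7.1,0.1,0.3],[0,0,0.24],60],[[-7.1,0.1,0.3],[0,0,1.05],60],[[-7.1,0.1,0.3],[0,0,1.05],60],[[-7.1,0.1,0.3],[0,0,1.05],60],[[-7.1,0.1,0.3],[0,0,1.05],60],[[-7.1,0.1,0.3],[0,0,1.05],60],[[-7.1,0.1,0.3],[0,0,1.05],60],[[-7.1,0.1,0.3],[0,0,1.05],60],[[-7.1,0.1,0.3],[0,0,1.05],60],[[-7.1,0.1,0.3],[0,0,1.05],60],[[-7.1,0.1,0.3],[0,0,1.05],60],[[-7.1,0.1,4],[0,0,1.05],60],[[-7.1,0.1,8],[0,0,1.05],60],[[-7.1,0.1,9.9],[0,0,1.05],60],[[-7.1,0.1,9.9],[0,0,1.05],60],[[-7.1,0.1,9.9],[0,0,1.05],10],[[-7.1,0.1,9.9],[0,0,1.05],10],[[-7.1,0.1,9.9],[0,0,1.05],10],[[-7.1,0.1,9.9],[0,0,1.05],10]], squeeze=50)

```text
clock: 33.62
position: [0.6339, -0.0526, 0.1057]
tool_rot: [3.14, 0.001, 1.945]
force: [7.7, 0.1, -21.3]
grip_width: 0.0347
finger_force: 54.6
```

Emit:
move_arm(series=[[[0,0,0],[0,0,-0.04],10],[[0,0,0],[0,0,-0.14],10],[[0,0,0],[0,0,-0.24],10],[[0,0,0],[0,0,-0.34],10],[[0,0,0],[0,0,-0.44],10],[[0,0,0],[0,0,-0.54],10],[[0,0,0],[0,0,-0.66],10],[[0,0,0],[0,0,-0.78],10],[[0,0,0],[0,0,-0.88],10],[[0,0,0],[0,0,-0.98],10],[[0,0,0],[0,0,-1.05],10],[[0,0,0],[0,0,-1.05],10],[[0,0,0],[0,0,-1.05],10],[[0,0,0],[0,0,-1.05],10],[[0,0,0],[0,0,-1.05],60],[[0,0,0],[0,0,-1.05],60],[[0,0,0],[0,0,-1.05],60],[[0,0,-4.5],[0,0,-1.05],60],[[0,0,-9],[0,0,-1.05],60],[[0,0,-9],[0,0,-1.05],60]])

```text
clock: 35.28
position: [0.6357, -0.0525, 0.2018]
tool_rot: [3.141, 0.008, 2.993]
force: [0.2, -0.3, 1.2]
grip_width: 0.051
finger_force: 0.0
```

Run:
```python
from h import *
go(.569,-.293,.18,np.pi+Y);go(.569,-.293,.18,Y); print(bot.observe()["qpos"])
```

```text
shift [3.06, -24.78, 2.13] turn [0.001, 0.008, -0.0] | rows 6.0
shift [3.06, -24.78, 2.13] turn [0.013, -0.002, 3.141] | rows 25.1
[ 0.13958116  0.57486394 -0.22622125  1.59275188  0.14782549  0.98243684
  1.28969642]
```

Emit:
move_arm(series=[[[3.1,-24.8,2.4],[0,0,0],60],[[3.1,-24.8,2.4],[0,0,0],60],[[3.1,-24.8,2.4],[0,0,0],60],[[3.1,-24.8,2.4],[0,0,0],60],[[3.1,-24.8,2.4],[0,0,0],60],[[3.1,-24.8,2.4],[0,0,0],60],[[3.1,-24.8,2.4],[0,0,0],60],[[3.1,-24.8,2.4],[0,0,0],60],[[3.1,-24.8,2.4],[0,0,0],60],[[3.1,-24.8,2.4],[0,0,0],60],[[3.1,-24.8,2.4],[0,0,0],60],[[3.1,-24.8,2.4],[0,0,0],60]])

```text
clock: 36.28
position: [0.5665, -0.2923, 0.1711]
tool_rot: [3.142, 0.0, 2.995]
force: [0.4, -0.7, -0.5]
grip_width: 0.0512
finger_force: 0.0
```

Run:
```python
from h import *
look("red"); print(bot.observe()["position"]);go(.569,-.292,.063,np.pi+Y)
```

```text
top knob depth 194 [ 0.6329 -0.0533] rect [633.6 -53.6] [35.6 36.5] 82.0
red 185 0.071 0.0
blue 30 0.075 5.9
yellow 51 0.087 7.3
green 42 0.087 -1.1
[ 0.   5.9  7.3 -1.1]
 cap at r 0.0731 sector ang -180.0 z 0.1185
 cap at r 0.0742 sector ang 121.6 z 0.1187
 cap at r 0.0747 sector ang 60.3 z 0.1188
top red 0.64 [425. 247. 438. 260.] depth-top 9 [ 0.5597 -0.2908  0.0852] zmax 0.085 capcol 0 None
scene red 0.73 [226. 193. 244. 226.] depth-top 42 [ 0.573  -0.291   0.0839] zmax 0.086 capcol 0 None
scene red 0.24 [188. 136. 211. 184.] depth-top 429 [ 0.5012 -0.4656  0.104 ] zmax 0.149 capcol 0 None
[ 0.56610128 -0.29298084  0.17087449]
shift [-0.27, 0.14, 10.79] turn [-0.0, 0.0, 0.001] | rows 2.6
```

Emit:
move_arm(series=[[[-0.25,0.1,4],[0,0,0],60],[[-0.25,0.1,8],[0,0,0],60],[[-0.25,0.1,10.8],[0,0,0],60],[[-0.25,0.1,10.8],[0,0,0],60],[[-0.25,0.1,10.8],[0,0,0],60],[[-0.25,0.1,10.8],[0,0,0],5],[[-0.25,0.1,10.8],[0,0,0],5],[[-0.25,0.1,10.8],[0,0,0],5],[[-0.25,0.1,10.8],[0,0,0],5],[[-0.25,0.1,10.8],[0,0,0],5],[[-0.25,0.1,10.8],[0,0,0],5],[[-0.25,0.1,10.8],[0,0,0],5]], squeeze=60)

```text
clock: 37.48
position: [0.5697, -0.2935, 0.0651]
tool_rot: [-3.14, 0.003, 2.993]
force: [-1.9, 0.1, 7.9]
grip_width: 0.0179
finger_force: 58.6
```

Run:
```python
from h import *
go(*(A+.245*E_),.104,np.pi+Y)
```

```text
shift [21.78, 24.72, -3.99] turn [-0.001, 0.003, -0.0] | rows 8.0
```

Emit:
move_arm(series=[[[0,0,-2],[0,0,0],5],[[0,0,-4],[0,0,0],5],[[3,0,-4],[0,0,0],5],[[6,1.5,-4],[0,0,0],5],[[9,3,-4],[0,0,0],5],[[12,5,-4],[0,0,0],5],[[15,7,-4],[0,0,0],5],[[18,9,-4],[0,0,0],5],[[20,11.5,-4],[0,0,0],5],[[21.8,14,-4],[0,0,0],5],[[21.8,17,-4],[0,0,0],5],[[21.8,20,-4],[0,0,0],5],[[21.8,22.5,-4],[0,0,0],5],[[21.8,24.7,-4],[0,0,0],5],[[21.8,24.7,-4],[0,0,0],5],[[21.8,24.7,-4],[0,0,0],5],[[21.8,24.7,-4],[0,0,0],5]])

```text
clock: 38.9
position: [0.3896, -0.0169, 0.1034]
tool_rot: [-3.141, 0.001, 2.994]
force: [0.0, 0.6, -1.3]
grip_width: 0.018
finger_force: 58.8
```

```bash
python3 -W ignore - <<'E'
from h import *
held(); go(*(A+.07*E_),.104,np.pi+Y)
E
```

```text
scene body 232 med [ 0.0129  0.0067 -0.0336] lo/hi [[-0.0136, -0.0167, -0.0606], [0.0223, 0.0201, -0.0241]]
top body 0 med [nan nan nan] lo/hi 
[ 0.38957043 -0.01685881  0.10337981] 0.017968668473633403 58.83547604084015
shift [-17.63, 0.08, -0.08] turn [-0.0, 0.001, -0.001] | rows 4.2
```

Emit:
move_arm(series=[[[-2.5,0.1,0],[0,0,0],5],[[-5,0.1,0],[0,0,0],5],[[-7.5,0.1,0],[0,0,0],5],[[-9,0.1,0],[0,0,0],5],[[-10.5,0.1,0],[0,0,0],5],[[-12,0.1,0],[0,0,0],5],[[-13.5,0.1,0],[0,0,0],5],[[-15,0.1,0],[0,0,0],5],[[-16.5,0.1,0],[0,0,0],5],[[-17.6,0.1,0],[0,0,0],5],[[-17.6,0.1,0],[0,0,0],5],[[-17.6,0.1,0],[0,0,0],5],[[-17.6,0.1,0],[0,0,0],5]])

```text
clock: 40.08
position: [0.5626, -0.0418, 0.1027]
tool_rot: [-3.141, -0.001, 2.993]
force: [-0.4, 0.1, -0.8]
grip_width: 0.0178
finger_force: 58.8
```

```bash
python3 -W ignore - <<'E'
from h import *
held(); go(*(A+.07*E_),.0945,np.pi+Y)
E
```

```text
scene body 155 med [ 0.0036  0.0129 -0.0298] lo/hi [[-0.017, -0.0189, -0.0589], [0.0143, 0.0201, -0.0223]]
top body 0 med [nan nan nan] lo/hi 
[ 0.56263103 -0.0418478   0.10268432] 0.017773746023596975 58.83615732192993
shift [-0.11, -0.1, 0.83] turn [-0.0, -0.0, -0.0] | rows 0.2
```

Emit:
move_arm(series=[[[0,0,0.5],[0,0,0],5],[[0,0,0.9],[0,0,0],5],[[0,0,0.9],[0,0,0],5],[[0,0,0.9],[0,0,0],5],[[0,0,0.9],[0,0,0],5]])

```text
clock: 40.6
position: [0.5639, -0.0411, 0.0938]
tool_rot: [3.141, 0.001, 2.994]
force: [2.2, 0.8, 3.3]
grip_width: 0.0177
finger_force: 61.9
```

Emit:
move_arm(series=[[[0,0,0],[0,0,0],30],[[0,0,0],[0,0,0],45],[[0,0,0],[0,0,0],45],[[0,0,0],[0,0,0],45],[[0,0,0],[0,0,0],45],[[0,0,-3],[0,0,0],45],[[0,0,-7],[0,0,0],45],[[0,0,-11],[0,0,0],45],[[0,0,-11],[0,0,0],45],[[0,0,-11],[0,0,0],45],[[0,0,-11],[0,0,0],45]])

```text
clock: 41.52
position: [0.5633, -0.0414, 0.2037]
tool_rot: [-3.141, -0.0, 2.994]
force: [-0.2, 0.7, 0.6]
grip_width: 0.039
finger_force: 0.0
```

Run:
```python
from h import *
go(*A,.2,np.radians(82))
p,d=bot.grab_frame("scene"); cv2.imwrite("pics/r1.png",cv2.resize(p[180:330,220:420,::-1],None,fx=4,fy=4,interpolation=cv2.INTER_CUBIC))
```

```text
shift [-7.06, -0.12, 0.37] turn [-0.0, 0.0, 1.562] | rows 12.5
```

View pics/r1.png

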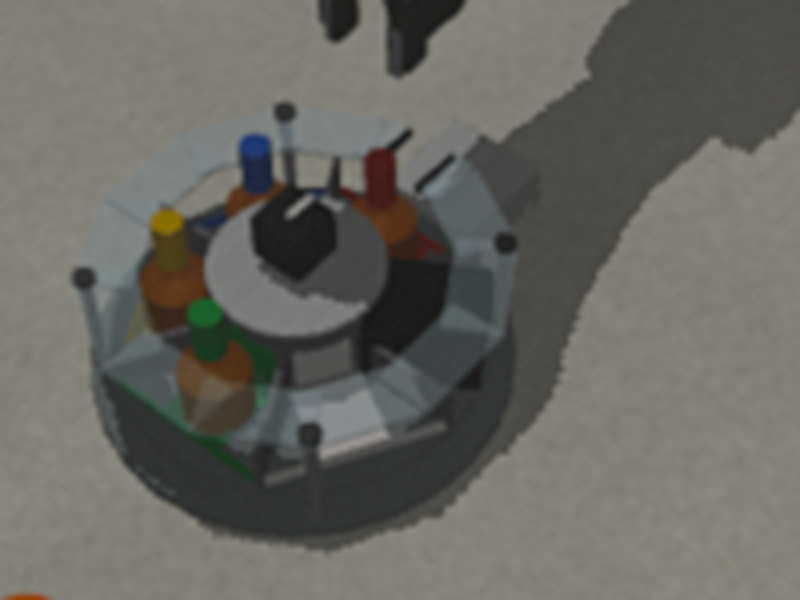

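All four stand upright: red (380,180), blue (255,165), yellow (165,225), green (205,315). Next I close with the blank sector.

Emit:
move_arm(series=[[[-3.5,0,0.3],[0,0,0.12],60],[[-7.05,-0.12,0.3],[0,0,0.24],60],[[-7.05,-0.12,0.3],[0,0,1.562],60],[[-7.05,-0.12,0.3],[0,0,1.562],60],[[-7.05,-0.12,0.3],[0,0,1.562],60],[[-7.05,-0.12,0.3],[0,0,1.562],60],[[-7.05,-0.12,0.3],[0,0,1.562],60],[[-7.05,-0.12,0.3],[0,0,1.562],60],[[-7.05,-0.12,0.3],[0,0,1.562],60],[[-7.05,-0.12,0.3],[0,0,1.562],60],[[-7.05,-0.12,0.3],[0,0,1.562],60],[[-7.05,-0.12,0.3],[0,0,1.562],60],[[-7.05,-0.12,0.3],[0,0,1.562],60],[[-7.05,-0.12,0.3],[0,0,1.562],60],[[-7.05,-0.12,0.3],[0,0,1.562],60],[[-7.05,-0.12,0.3],[0,0,1.562],60],[[-7.05,-0.12,0.3],[0,0,1.562],60],[[-7.05,-0.12,0.3],[0,0,1.562],60],[[-7.05,-0.12,0.3],[0,0,1.562],60]])

```text
clock: 43.15
position: [0.6331, -0.0529, 0.2008]
tool_rot: [-3.141, -0.0, 1.432]
force: [-0.3, -0.6, 0.0]
grip_width: 0.0514
finger_force: 0.0
```

Emit:
move_arm(series=[[[0,0,4],[0,0,0],60],[[0,0,8],[0,0,0],60],[[0,0,9.6],[0,0,0],60],[[0,0,9.6],[0,0,0],60],[[0,0,9.6],[0,0,0],60],[[0,0,9.6],[0,0,0],10],[[0,0,9.6],[0,0,0],10],[[0,0,9.6],[0,0,0],10],[[0,0,9.6],[0,0,0],10],[[0,0,9.6],[0,0,0],10]], squeeze=50)

```text
clock: 43.98
position: [0.6342, -0.053, 0.1068]
tool_rot: [3.138, -0.0, 1.432]
force: [-0.2, -1.3, 7.8]
grip_width: 0.0348
finger_force: 51.4
```

Emit:
move_arm(series=[[[0,0,0],[0,0,-0.08],10],[[0,0,0],[0,0,-0.18],10],[[0,0,0],[0,0,-0.28],10],[[0,0,0],[0,0,-0.38],10],[[0,0,0],[0,0,-0.48],10],[[0,0,0],[0,0,-0.58],10],[[0,0,0],[0,0,-0.68],10],[[0,0,0],[0,0,-0.78],10],[[0,0,0],[0,0,-0.88],10],[[0,0,0],[0,0,-0.98],10],[[0,0,0],[0,0,-1.04],10],[[0,0,0],[0,0,-1.04],10],[[0,0,0],[0,0,-1.04],10],[[0,0,0],[0,0,-1.04],10],[[0,0,0],[0,0,-1.04],60],[[0,0,0],[0,0,-1.04],60],[[0,0,0],[0,0,-1.04],60],[[0,0,-4.5],[0,0,-1.04],60],[[0,0,-9],[0,0,-1.04],60],[[0,0,-9],[0,0,-1.04],60]])

```text
clock: 45.65
position: [0.6355, -0.0529, 0.2014]
tool_rot: [3.137, 0.006, 2.471]
force: [0.9, -0.9, 0.2]
grip_width: 0.0513
finger_force: 0.0
```

Run:
```python
from h import *
go(.45,.2,.25,np.radians(141.5))
```

```text
shift [30.22, 8.32, -5.01] turn [0.005, 0.006, 0.002] | rows 7.6
```

Emit:
move_arm(series=[[[30,8,-5],[0,0,0],60],[[30,8,-5],[0,0,0],60],[[30,8,-5],[0,0,0],60],[[30,8,-5],[0,0,0],60],[[30,8,-5],[0,0,0],60],[[30,8,-5],[0,0,0],60],[[30,8,-5],[0,0,0],60],[[30,8,-5],[0,0,0],60],[[30,8,-5],[0,0,0],60],[[30,8,-5],[0,0,0],60],[[30,8,-5],[0,0,0],60],[[30,8,-5],[0,0,0],60],[[30,8,-5],[0,0,0],60]])

```text
clock: 46.73
position: [0.4481, 0.1952, 0.2446]
tool_rot: [-3.141, 0.0, 2.47]
force: [0.4, 1.0, -0.4]
grip_width: 0.0512
finger_force: 0.0
```

Run:
```python
from h import *
look()
p,d=bot.grab_frame("scene"); cv2.imwrite("pics/f.png",p[:,:,::-1])
```

```text
top knob depth 195 [ 0.6338 -0.0525] rect [653.2 -31.2] [96.  36.7] 48.1
red 47 0.075 65.9
blue 27 0.084 63.9
yellow 46 0.089 60.0
green 43 0.081 53.0
[65.9 63.9 60.  53. ]
 cap at r 0.0739 sector ang -179.2 z 0.1181
 cap at r 0.0726 sector ang -120.1 z 0.1193
 cap at r 0.0748 sector ang 119.7 z 0.1189
 cap at r 0.0749 sector ang 59.4 z 0.1185
```

View pics/f.png

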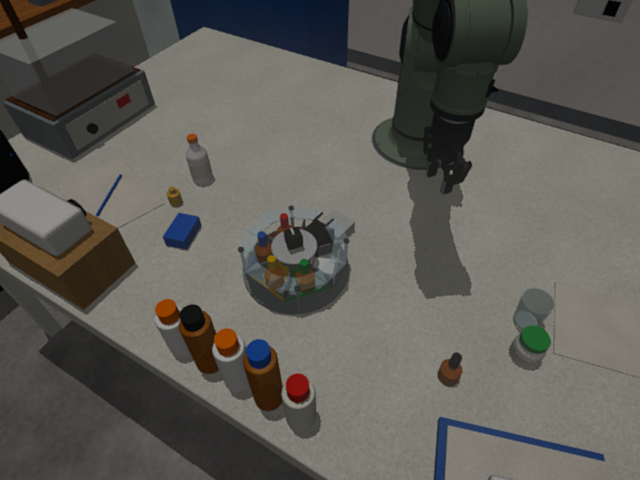

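All four caps are in the carousel, at (283,220), (263,240), (271,263) and (304,266). The black sector is at the gap, and the bystanders haven't moved.

```bash
python3 -c "
from workcell import bot
print(bot.job_done())"
```

```text
the job is handed in; nothing more can be done
None
```

All four bottles (red, blue, yellow, green) stand upright in the bins of their own colours, the blank sector is at the gap, the other things on the bench were left alone, and the job was handed in at about 47 s on the robot's clock; no verdict came back.

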